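Sort the spreads and the spice shakers into their trays

TASK

Put the condiments that stand among the things on the table back in their trays (leave what is up on the counter): the two wide jars of spread (red lid and silvery lid) go into the brown wooden tray, the two slim spice shakers with dark caps go into the blue tray, one to each bay, either bay. Each must end standing upright, flat on the floor of its bay, and let go. Do not tip any of them over on the way, and do not knock over or push aside the salt shaker, the pepper mill or the price holder.

Things in the scene. Friction and masses are not known exactly. Their poses are not given: they have to be found in the camera images.
- wooden_tray: Open tray, fixed, brown wood with a cork floor (the larger tray), 86 x 168 mm, 16 mm high, with two square bays side by side along its y axis, each 78 x 78 mm inside. Walls and divider 4 mm thick, 16 mm high; floor 4 mm thick. Origin: centre of its underside, z up; bay centres at x = 0, y = +41 and -41 mm. For the two jars of spread.
- blue_tray: Open tray, fixed, blue painted with a black rubber floor (the smaller tray), 68 x 132 mm, 16 mm high, with two square bays side by side along its y axis, each 60 x 60 mm inside. Walls and divider 4 mm thick, 16 mm high; floor 4 mm thick. Origin: centre of its underside, z up; bay centres at x = 0, y = +32 and -32 mm. For the two spice shakers.
- honey_jar_mid (a point): Wide glass jar with a red screw lid and yellow-brown contents (a spread), 58 x 62 mm across, 86 mm high, about 0.36 kg. Point: on its axis half-way up, 43 mm above its underside; z up along its axis.
- jam_jar_mid (a point): Wide glass jar with a silvery lid and pink-red contents (a spread), 62 mm across, 99 mm high, about 0.44 kg. Point: on its axis half-way up, 49.5 mm above its underside; z up along its axis.
- cinnamon_mid (a point): Slim spice shaker, round, 41 mm across, 105 mm high, black cap with a pale label disc on top, yellow-orange picture on the label, 0.11 kg. Point: on its axis half-way up, 52.5 mm above its underside; z up along its axis.
- cocoa_mid (a point): Slim spice shaker, round, 44 mm across, 96 mm high, dark cap with a speckled grey-brown top, brown label, 0.11 kg. Point: on its axis half-way up, 48 mm above its underside; z up along its axis.
- price_block: Bystander, loose: small wooden block with a black price card, 22 x 62 x 58 mm (card along its y axis), among the jars. Origin: centre of its underside. To its sides stand fixed plates with glass domes up to 0.165 m high: world x, y (0.395, 0.365), dome radius 0.11, rim 0.15; (0.385, 0.025), dome 0.11, rim 0.14; (0.46, -0.265), dome 0.10, rim 0.125 m.
- salt_shaker: Bystander, loose: grey-white salt shaker with a rounded grey top (no dark cap), 44 mm across, 90 mm high, behind the trays. Origin: centre of its underside. Right of the trays stands a fixed tall glass biscuit jar at world x, y (0.665, -0.18), radius 0.082, 0.24 m high; behind, from x = 0.78, the counter, 0.17 m high.
- pepper_mill: Bystander, loose: turned wooden pepper mill, 58 mm across, 150 mm high, behind and left of the trays. Origin: centre of its underside.
Mind the look-alikes: they are no part of the job. Leave any purple look-alike of the part that bears cocoa_mid alone.

How it is judged:
By the outcome, as a careful person would: the job done as asked, in the order asked, and still so for the second after the job is handed in, with the robot touching nothing.
It also fails if it takes over 96 s, if anything falls off the work surface, if the arm or the gripper's body presses on something with over 40 N, if the wrist force passes 120 N, or if a joint passes its speed limit or range.

ROBOT

A 6-joint arm with a two-finger parallel gripper is mounted at the origin on a cart in front of the work surface, level with it; the furniture and walls round the work are solid. World frame = base frame: x ahead of the robot, y to its left, z up, the work surface at z = 0. Lengths are in m, angles in rad, forces in N, time in s.
With the tool pointing down it reaches from about 0.375 to 0.9 m from the base axis. Payload 3.1 kg.
Tool frame: the origin (TCP) lies midway between the tips of the shut fingers; the grasp point (between the pads) lies 19 mm behind it (pinch_z is the distance from the TCP to the grasp point, in m); z points along the fingers, x is the direction in which the jaws open and shut, and the axes are right-handed (so a half turn about z gives the same grasp; the last joint's range is limited). The gripper opens to 87 mm and grips with 3 to 60 N. Pads are 19 mm wide; open, the fingers measure 117 mm over their backs; the gripper's body (75 mm by 190 mm) begins 51 mm behind the grasp point.
Start: joints at [-1.516, 0.527, 1.433, -0, 1.181, -0.178], TCP at [0.145, -0.608, 0.183] pointing down, gripper open.
Joint ranges: [-3.08, 3.08], [-0.75, 2.2], [0.22, 2.44], [-1.43, 4.57], [0, 2.65], [-2.85, 2.85]. Speed limits (rad/s): [2.79, 2.79, 3.14, 3.14, 3.14, 3.14].

INTERFACE

Orientations are given as a unit quaternion [w, x, y, z].
In Python, from bench import * gives the robot as it stands.
- The arm moves only by the tool arm_command, never from a script. Its argument "series" is a list of rows, each an object with "claw": the opening, from 0 (shut) to 1 (fully open); "slide": the shift along the world's x, y, z in m, a list of three; "dr": the turn, a rotation vector about the world's x, y, z in rad, a list of three. A call has 1 to 12 rows; each row is the pose to reach, as a shift and turn from the pose commanded when the call began; what a row does not reach only later rows make up. A row lasts 1/12 s, in which the tool goes at most 41.7 mm and 7.16 degrees, less where a joint would pass 70% of its speed; a pose out of reach is approached as far as the arm can. A call with a gripper value outside its range is refused whole. The fingers move at their own pace and stop on an object; "grip_force" is the grip in N (left out, the last holds). Time passes only in rows, so rows that repeat a pose let the fingers close. It gives the time, the measured TCP pose, the force and the opening at its end, in the units of the state.
- state(): the state, without advancing time (a new reading comes with each control period).
- snapshot(name): name is "scene" or "top" or "wrist"; returns a dict with "frame" (400x640x3 uint8, red, green, blue), "range_z" (400x640 float32, m along the optical axis (not along the pixel's ray), 0 where there is no reading), "K" (3x3 intrinsics, pixels), "k1" (the pictures are not rectified: a ray, as slopes to the right and down, at radius r is drawn at 1 + k1 r^2 times it, then the intrinsics apply), "world_from_camera" (4x4, takes a point from camera to world coordinates). Camera axes: x right, y down, z forward; pixel columns grow to the right and rows downward; lengths in m; the calibration is good to about 2 mm. A picture is of the moment at which its call begins.
- hand_in(): hands the job in, once; it reports no verdict.
The state is a dict: "time": time; "joints": joint angles; "qvel": joint speeds; "tau": joint torques, N m; "ee_pos": TCP position; "tcp_rot": TCP orientation; "force": force on the tool from outside, world axes, zero at the start; "ft_torque": the same for the moment, N m; "gripper_width": opening from 0.0 (shut) to 1.0 (fully open).
Only numpy, scipy, OpenCV 4.12 (cv2) and the standard library are available. Lean on these libraries where they do the work, as an engineer would, in place of code of your own. Each camera call takes 0.05 s, during which the arm holds its last target. There are 200 camera calls.

## Working session

There is one attempt and no reset: what is moved stays moved. The work goes in short steps, Python scripts to look and compute and a tool call to move; the robot and the scene stay as the last step left them, time stands still between calls to the robot, and variables do not carry over. Pictures are saved under pics/ and viewed, about 12 in all and at most 16, crops included, and the job is handed in when it is done.

Besides the shell and the picture viewer there is one more tool, called after "Call:" by a JSON object that holds its "method" and its "body". arm_command: Moves the arm, as the interface text tells. Its arguments: {"type":"object","properties":{"series":{"type":"array"},"grip_force":{"type":"number"}},"required":["series"]}

```bash
ls; mkdir -p pics
cat > h.py <<'E'
from bench import *
import numpy as np, cv2
def save(s,n): cv2.imwrite('pics/'+n+'.png', cv2.cvtColor(s['frame'],cv2.COLOR_RGB2BGR))
def rays(s,px):
    px=np.asarray(px,float).reshape(-1,2);K=s['K']
    d=np.c_[(px[:,0]-K[0,2])/K[0,0],(px[:,1]-K[1,2])/K[1,1]];u=d.copy()
    for _ in range(20): u=d/(1+s['k1']*(u**2).sum(1,keepdims=True))
    return np.c_[u,np.ones(len(u))]
def onplane(s,px,z):
    T=s['world_from_camera'];d=rays(s,px)@T[:3,:3].T;o=T[:3,3]
    return o+d*((z-o[2])/d[:,2])[:,None]
def cloud(s):
    v,u=np.mgrid[0:400,0:640];r=rays(s,np.c_[u.ravel(),v.ravel()])
    z=s['range_z'].ravel();T=s['world_from_camera']
    P=(r*z[:,None])@T[:3,:3].T+T[:3,3];P[z==0]=np.nan
    return P.reshape(400,640,3)
E
python3 - <<'E'
from h import *
print(state())
for n in ('scene','top'):
    s=snapshot(n);save(s,n+'0');np.save(n+'0.npy',s,allow_pickle=True);print(s['world_from_camera'],s['K'],s['k1'])
E
```

```text
pics
{'time': 0.0, 'joints': array([-1.51548330e+00,  5.28474907e-01,  1.43389918e+00, -2.02802526e-05,
        1.18138312e+00, -1.78455895e-01]), 'qvel': array([ 6.25975925e-05, -1.29858265e-03, -8.28751711e-04,  1.27497991e-03,
       -1.56421433e-03, -8.42091978e-04]), 'tau': array([ 3.84387668e-04, -4.40041709e+01, -1.76592904e+01,  6.32240810e-02,
        5.81669784e-02, -1.59213896e-04]), 'ee_pos': array([ 0.14478183, -0.60716249,  0.18196735]), 'tcp_rot': array([-8.04717413e-04,  7.84745704e-01, -6.19816916e-01, -7.23772918e-04]), 'force': array([-0.01780375, -0.0663633 , -0.22791805]), 'ft_torque': array([ 0.05886619,  0.02000536, -0.01101991]), 'gripper_width': 0.9961724868702165}
[[-0.80864051 -0.26424023  0.52562118 -0.31829187]
 [-0.58791166  0.33037799 -0.73838355  1.22262837]
 [ 0.02145697 -0.90610567 -0.42250694  0.74395211]
 [ 0.          0.          0.          1.        ]] [[497.47296399   0.         317.99472111]
 [  0.         497.47296399 196.36451431]
 [  0.           0.           1.        ]] -0.11347466374341056
[[ 0.00414751 -0.9849922   0.17254901  0.32657686]
 [-0.99998096 -0.00487368 -0.00378503  0.05791789]
 [ 0.00456918 -0.17253003 -0.98499366  1.10533984]
 [ 0.          0.          0.          1.        ]] [[383.26166284   0.         323.69119016]
 [  0.         383.26166284 207.80026921]
 [  0.           0.           1.        ]] -0.08893084096509613
```

View pics/scene0.png

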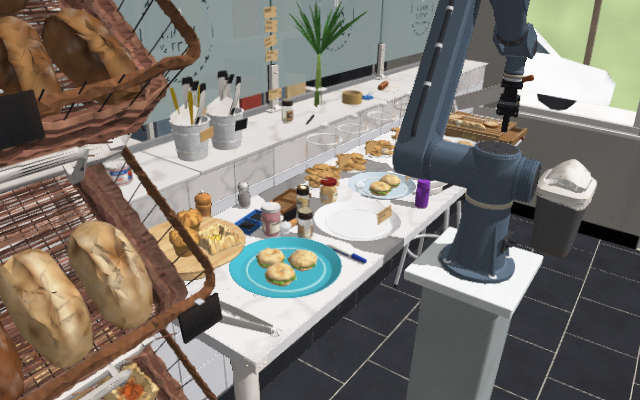

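View pics/top0.png

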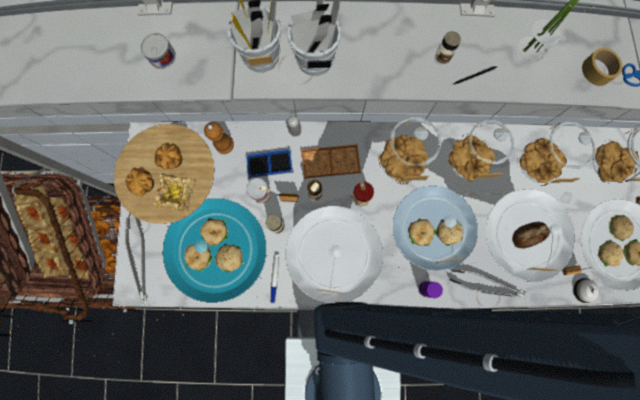

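The top view shows jam jar (258,189), cocoa (274,222), cinnamon (315,188), honey (363,190), price block (288,198), blue tray (269,162) and brown tray (331,160). Salt is at (294,124) and the pepper mill at (218,135).

Run:
```python
from h import *
s=np.load('top0.npy',allow_pickle=True).item()
c=cv2.resize(s['frame'][105:245,190:395],None,fx=3.9,fy=3.9,interpolation=cv2.INTER_CUBIC)
cv2.imwrite('pics/crop.png',c[:,:,::-1])
P=cloud(s)
# points by height: components above z
Z=P[...,2]; X=P[...,0];Y=P[...,1]
roi=(X>0.4)&(X<0.78)&(Y>-0.15)&(Y<0.4)
for lo,hi in((.07,.16),(.04,.07)):
  m=(roi&(Z>lo)&(Z<hi)).astype(np.uint8)
  n,l,st,ce=cv2.connectedComponentsWithStats(m)
  for i in range(1,n):
    if st[i,4]>15:
        q=P[l==i]; t=q[q[:,2]>np.percentile(q[:,2],90)-.006]
        print(lo,ce[i].round(),st[i,4],'topz',np.median(t[:,2]).round(3),'xy',((t.min(0)+t.max(0))/2)[:2].round(3),'ext',np.ptp(t,axis=0)[:2].round(3))
hsv=cv2.cvtColor(s['frame'],cv2.COLOR_RGB2HSV)
blue=cv2.inRange(hsv,(105,120,40),(125,255,255)); 
m=np.zeros_like(blue);m[140:185,240:298]=blue[140:185,240:298]
br=cv2.inRange(hsv,(3,70,30),(20,255,190));b2=np.zeros_like(br);b2[140:180,299:365]=br[140:180,299:365]
for k in(m,b2):
  cs=max(cv2.findContours(k,0,2)[0],key=cv2.contourArea)
  r=cv2.minAreaRect(cs);w=onplane(s,cv2.boxPoints(r),.016)[:,:2]
  print(r,'centre',w.mean(0).round(4),'corners',w.round(3).tolist())
```

```text
0.07 [292. 122.] 119 topz 0.087 xy [0.757 0.145] ext [0.027 0.029]
0.07 [214. 132.] 335 topz 0.136 xy [0.713 0.359] ext [0.038 0.033]
0.07 [205. 173.] 705 topz 0.083 xy [0.607 0.38 ] ext [0.196 0.04 ]
0.07 [257. 189.] 401 topz 0.099 xy [0.557 0.237] ext [0.053 0.055]
0.07 [314. 188.] 207 topz 0.105 xy [0.56 0.08] ext [0.037 0.038]
0.07 [363. 191.] 334 topz 0.086 xy [ 0.554 -0.054] ext [0.054 0.052]
0.07 [273. 222.] 225 topz 0.095 xy [0.466 0.19 ] ext [0.041 0.041]
0.07 [201. 242.] 41 topz 0.148 xy [0.405 0.363] ext [0.011 0.024]
0.04 [294. 129.] 73 topz 0.062 xy [0.744 0.143] ext [0.013 0.029]
0.04 [222. 142.] 125 topz 0.064 xy [0.708 0.356] ext [0.029 0.039]
0.04 [389. 158.] 292 topz 0.057 xy [ 0.662 -0.135] ext [0.105 0.028]
0.04 [263. 198.] 47 topz 0.068 xy [0.543 0.231] ext [0.028 0.05 ]
0.04 [359. 200.] 55 topz 0.061 xy [ 0.542 -0.049] ext [0.032 0.047]
0.04 [315. 196.] 28 topz 0.066 xy [0.546 0.08 ] ext [0.014 0.036]
0.04 [288. 194.] 24 topz 0.057 xy [0.549 0.161] ext [0.001 0.031]
0.04 [211. 231.] 310 topz 0.042 xy [0.444 0.369] ext [0.065 0.061]
0.04 [279. 228.] 29 topz 0.067 xy [0.451 0.181] ext [0.013 0.022]
((268.77740478515625, 162.89968872070312), (22.458967208862305, 43.542240142822266), 82.64761352539062) centre [0.6515 0.2165] corners [[0.677, 0.286], [0.694, 0.158], [0.626, 0.148], [0.609, 0.275]]
((330.60748291015625, 160.6461944580078), (28.717824935913086, 57.15562057495117), 84.64418029785156) centre [0.6593 0.0337] corners [[0.694, 0.122], [0.712, -0.047], [0.624, -0.054], [0.607, 0.113]]
```

View pics/crop.png

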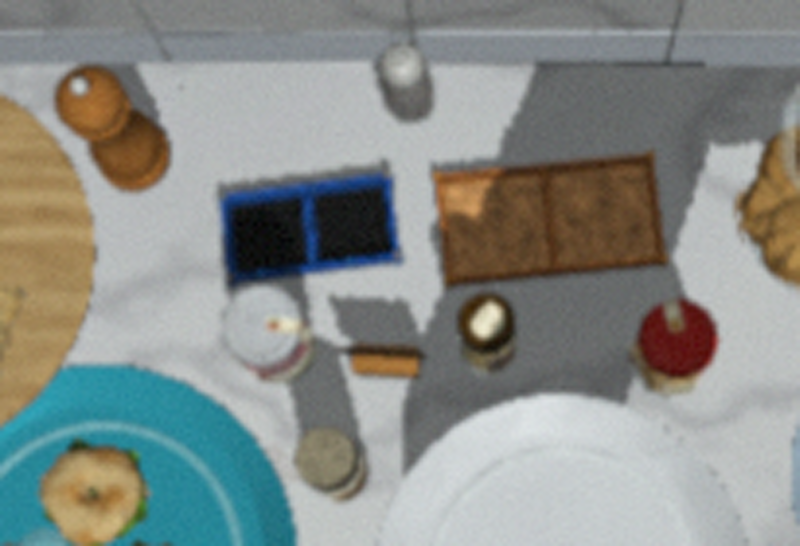

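The crop confirms the layout: the price block stands between jam and cinnamon, and both trays are turned about 6–7°. Next I'll check which way the gripper body is long.

Run:
```python
from h import *
from scipy.spatial.transform import Rotation as R
s=np.load('scene0.npy',allow_pickle=True).item()
P=cloud(s);st=state();q=st['tcp_rot'];r=R.from_quat([*q[1:],q[0]])
t=r.inv().apply((P.reshape(-1,3)-st['ee_pos']))
t=t[(np.linalg.norm(t,axis=1)<.45)]
for a in np.arange(-.3,.03,.03):
    k=t[(t[:,2]>=a)&(t[:,2]<a+.03)&(abs(t[:,0])<.2)&(abs(t[:,1])<.2)]
    if len(k)>3: print(a.round(2),len(k),k[:,:2].min(0).round(3),k[:,:2].max(0).round(3))
cv2.imwrite('pics/grip.png',cv2.resize(s['frame'][30:150,440:590],None,fx=5,fy=5)[:,:,::-1])
w=snapshot('wrist');print(np.linalg.inv(np.block([[r.as_matrix(),st['ee_pos'][:,None]],[0,0,0,1]]))@w['world_from_camera'])
```

```text
-0.3 162 [-0.04  -0.035] [-0.     0.035]
-0.27 174 [-0.045 -0.032] [0.011 0.038]
-0.24 187 [-0.056 -0.035] [0.012 0.04 ]
-0.21 156 [-0.061 -0.036] [0.015 0.039]
-0.18 189 [-0.102 -0.032] [0.094 0.039]
-0.15 225 [-0.102 -0.035] [0.092 0.041]
-0.12 84 [-0.097 -0.034] [-0.053  0.039]
-0.09 49 [-0.061 -0.009] [-0.046  0.014]
-0.06 39 [-0.061 -0.009] [0.055 0.014]
[[ 9.99999732e-01  1.33741099e-04  7.20079586e-04 -2.06200792e-03]
 [-3.24368933e-04  9.62376480e-01  2.71719350e-01 -7.39501577e-02]
 [-6.56647613e-04 -2.71719511e-01  9.62376265e-01 -2.03260561e-01]
 [ 0.00000000e+00  0.00000000e+00  0.00000000e+00  1.00000000e+00]]
```

View pics/grip.png

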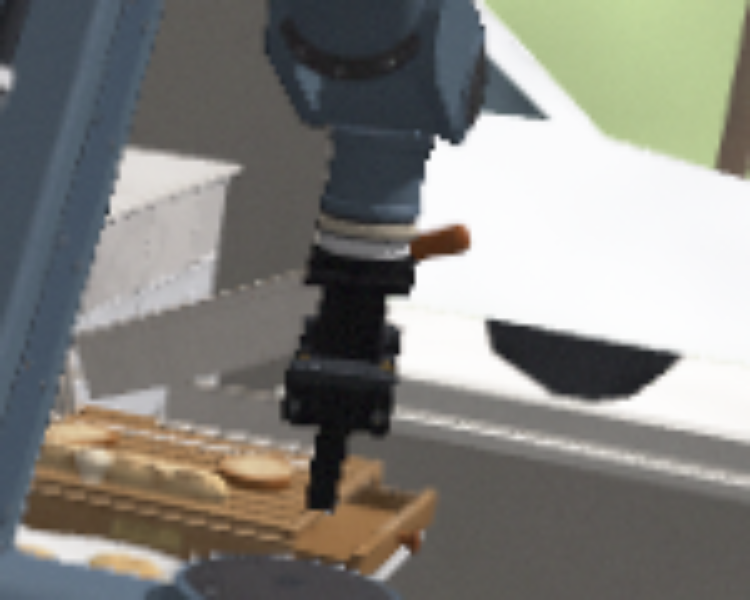

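Call:
{"method": "arm_command", "body": {"series": [{"claw":1,"slide":[0.01,0.01,0.04],"dr":[0,0,0]},{"claw":1,"slide":[0.03,0.03,0.08],"dr":[0,0,0]},{"claw":1,"slide":[0.05,0.05,0.11],"dr":[0,0,0]},{"claw":1,"slide":[0.075,0.075,0.13],"dr":[0,0,0]},{"claw":1,"slide":[0.1,0.1,0.14],"dr":[0,0,0]},{"claw":1,"slide":[0.13,0.125,0.15],"dr":[0,0,0]},{"claw":1,"slide":[0.16,0.15,0.15],"dr":[0,0,0]},{"claw":1,"slide":[0.19,0.175,0.15],"dr":[0,0,0]},{"claw":1,"slide":[0.21,0.205,0.15],"dr":[0,0,0]},{"claw":1,"slide":[0.23,0.235,0.15],"dr":[0,0,0]},{"claw":1,"slide":[0.25,0.27,0.15],"dr":[0,0,0]},{"claw":1,"slide":[0.27,0.305,0.15],"dr":[0,0,0]}], "grip_force": 25}}

```text
time: 1.15
ee_pos: [0.4154, -0.3012, 0.3326]
tcp_rot: [-0.0, 0.785, -0.62, -0.0]
force: [0.6, 0.2, 0.2]
gripper_width: 0.996
```

The body is 190 mm long along the jaw axis, so I'm choosing grasp yaws to keep clear of the domes and the biscuit jar. Moving above the honey jar.

Call:
{"method": "arm_command", "body": {"series": [{"claw":1,"slide":[0.014,0.03,0],"dr":[0,0,-0.1]},{"claw":1,"slide":[0.028,0.06,0],"dr":[0,0,-0.2]},{"claw":1,"slide":[0.042,0.09,0],"dr":[0,0,-0.3]},{"claw":1,"slide":[0.06,0.12,0],"dr":[0,0,-0.4]},{"claw":1,"slide":[0.08,0.15,0],"dr":[0,0,-0.48]},{"claw":1,"slide":[0.1,0.18,0],"dr":[0,0,-0.48]},{"claw":1,"slide":[0.12,0.215,0],"dr":[0,0,-0.48]},{"claw":1,"slide":[0.139,0.248,0],"dr":[0,0,-0.48]},{"claw":1,"slide":[0.139,0.248,-0.03],"dr":[0,0,-0.48]},{"claw":1,"slide":[0.139,0.248,-0.05],"dr":[0,0,-0.48]},{"claw":1,"slide":[0.139,0.248,-0.05],"dr":[0,0,-0.48]}]}}

```text
time: 2.07
ee_pos: [0.5506, -0.0529, 0.2783]
tcp_rot: [-0.003, -0.616, 0.788, 0.004]
force: [-0.7, -0.2, 0.0]
gripper_width: 1.001
```

Run:
```python
from h import *
st=state();print(st['ee_pos'],st['tcp_rot'],st['joints'])
s=snapshot('wrist');save(s,'w1');np.save('w1.npy',s,allow_pickle=True)
P=cloud(s);Z=P[...,2]
m=((Z>.065)&(Z<.15)).astype(np.uint8)
n,l,ss,ce=cv2.connectedComponentsWithStats(m)
for i in range(1,n):
    if ss[i,4]>150:
        q=P[l==i];t=q[q[:,2]>np.percentile(q[:,2],90)-.006]
        print(ce[i].round(),ss[i,4],np.median(t[:,2]).round(3),((t.min(0)+t.max(0))/2)[:2].round(4),np.ptp(t,axis=0)[:2].round(3))
```

```text
[ 0.55057439 -0.0529064   0.27828934] [-0.00305723 -0.61571812  0.78794901  0.00426808] [-2.97774881e-01  3.35189259e-01  1.48186309e+00 -1.28176465e-04
  1.33503974e+00  1.51723283e+00]
[34.  9.] 1470 0.105 [0.7995 0.2142] [0.003 0.045]
[114.  37.] 1024 0.089 [0.7573 0.1449] [0.03  0.029]
[609.  63.] 432 0.122 [ 0.5924 -0.3783] [0.005 0.042]
[435. 119.] 467 0.129 [ 0.5821 -0.1867] [0.006 0.066]
[325. 168.] 1533 0.087 [ 0.5515 -0.0542] [0.055 0.054]
[221. 189.] 1129 0.106 [0.5583 0.0814] [0.04 0.04]
[  8. 228.] 928 0.084 [0.5824 0.3812] [0.08  0.042]
[111. 216.] 2252 0.1 [0.5573 0.2362] [0.055 0.057]
[177. 259.] 336 0.095 [0.4771 0.1776] [0.015 0.014]
[295. 316.] 335 0.147 [0.3852 0.0262] [0.032 0.033]
```

View pics/w1.png

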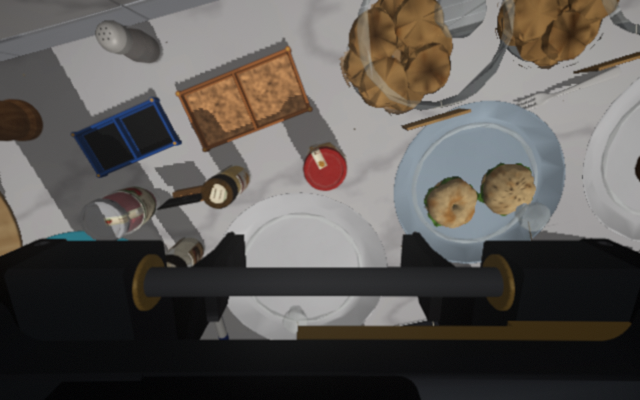

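The wrist view confirms honey at (325,168), cinnamon (225,187), brown tray (243,97) and blue tray (127,135), which agrees with the top view to about 2 mm. Measuring the trays again, then descending.

Run:
```python
from h import *
s=np.load('w1.npy',allow_pickle=True).item()
hsv=cv2.cvtColor(s['frame'],cv2.COLOR_RGB2HSV)
for lo,hi,b in(((105,110,30),(128,255,255),(60,85,190,185)),((3,90,40),(18,255,255),(172,40,312,155))):
  k=cv2.inRange(hsv,lo,hi);z=np.zeros_like(k);z[b[1]:b[3],b[0]:b[2]]=k[b[1]:b[3],b[0]:b[2]]
  cs=max(cv2.findContours(z,0,2)[0],key=cv2.contourArea)
  w=onplane(s,cs.reshape(-1,2),.016)[:,:2]
  r=cv2.minAreaRect((w*1000).astype(np.float32));print(r)
print(state()['ee_pos'])
```

```text
((651.3795166015625, 215.32107543945312), (68.72429656982422, 137.59051513671875), 7.844255447387695)
((659.4564208984375, 35.52745056152344), (89.02133178710938, 170.81646728515625), 6.495426177978516)
[ 0.55191748 -0.05391328  0.28054752]
```

Call:
{"method": "arm_command", "body": {"series": [{"claw":1,"slide":[-0.001,0,-0.03],"dr":[0,0,0]},{"claw":1,"slide":[-0.001,0,-0.07],"dr":[0,0,0]},{"claw":1,"slide":[-0.001,0,-0.11],"dr":[0,0,0]},{"claw":1,"slide":[-0.001,0,-0.145],"dr":[0,0,0]},{"claw":1,"slide":[-0.001,0,-0.18],"dr":[0,0,0]},{"claw":1,"slide":[-0.001,0,-0.21],"dr":[0,0,0]},{"claw":1,"slide":[-0.001,0,-0.23],"dr":[0,0,0]},{"claw":1,"slide":[-0.001,0,-0.244],"dr":[0,0,0]},{"claw":1,"slide":[-0.001,0,-0.244],"dr":[0,0,0]}]}}

```text
time: 2.87
ee_pos: [0.552, -0.0555, 0.0372]
tcp_rot: [-0.001, -0.614, 0.789, 0.002]
force: [-0.1, -0.5, 1.0]
gripper_width: 0.993
```

Call:
{"method": "arm_command", "body": {"series": [{"claw":0.8,"slide":[0,0,0],"dr":[0,0,0]},{"claw":0.7,"slide":[0,0,0],"dr":[0,0,0]},{"claw":0.6,"slide":[0,0,0],"dr":[0,0,0]},{"claw":0.5,"slide":[0,0,0],"dr":[0,0,0]},{"claw":0.5,"slide":[0,0,0],"dr":[0,0,0]}], "grip_force": 25}}

```text
time: 3.28
ee_pos: [0.5536, -0.0552, 0.0402]
tcp_rot: [0.001, -0.615, 0.789, -0.001]
force: [-0.4, -0.2, -0.5]
gripper_width: 0.709
```

Honey is gripped: width 0.709 is about 62 mm. Lifting and carrying it to the right brown bay at (0.664, -0.006), turning away from the biscuit jar.

Call:
{"method": "arm_command", "body": {"series": [{"claw":0.5,"slide":[0,0,0.01],"dr":[0,0,0]},{"claw":0.5,"slide":[0,0,0.03],"dr":[0,0,0]},{"claw":0.5,"slide":[0,0,0.055],"dr":[0,0,0]},{"claw":0.5,"slide":[0,0,0.07],"dr":[0,0,-0.1]},{"claw":0.5,"slide":[0.01,0.005,0.07],"dr":[0,0,-0.2]},{"claw":0.5,"slide":[0.025,0.01,0.07],"dr":[0,0,-0.3]},{"claw":0.5,"slide":[0.045,0.018,0.07],"dr":[0,0,-0.4]},{"claw":0.5,"slide":[0.065,0.027,0.07],"dr":[0,0,-0.5]},{"claw":0.5,"slide":[0.085,0.036,0.07],"dr":[0,0,-0.6]},{"claw":0.5,"slide":[0.1,0.043,0.07],"dr":[0,0,-0.7]},{"claw":0.5,"slide":[0.111,0.048,0.07],"dr":[0,0,-0.75]},{"claw":0.5,"slide":[0.111,0.048,0.07],"dr":[0,0,-0.75]}]}}

```text
time: 4.28
ee_pos: [0.6665, -0.006, 0.1101]
tcp_rot: [0.002, -0.284, 0.959, -0.001]
force: [0.1, -0.5, 0.2]
gripper_width: 0.502
```

Run:
```python
from h import *
st=state();print(st['ee_pos'],st['tcp_rot'],st['joints'],st['force'],st['gripper_width'])
s=snapshot('wrist');save(s,'w2')
s=snapshot('top');save(s,'t2')
cv2.imwrite('pics/j2.png',np.vstack([cv2.imread('pics/w2.png')[:300],cv2.resize(cv2.imread('pics/t2.png')[110:240,190:403],(640,300))]))
```

```text
[ 0.66647751 -0.00598847  0.11010413] [ 1.85664203e-03 -2.83716673e-01  9.58906136e-01 -6.51943654e-04] [-1.76565967e-01  6.62427919e-01  1.39037302e+00  5.61705708e-04
  1.08488768e+00  2.38942850e+00] [ 0.11243901 -0.5331127   0.154846  ] 0.5022504726412208
```

View pics/j2.png

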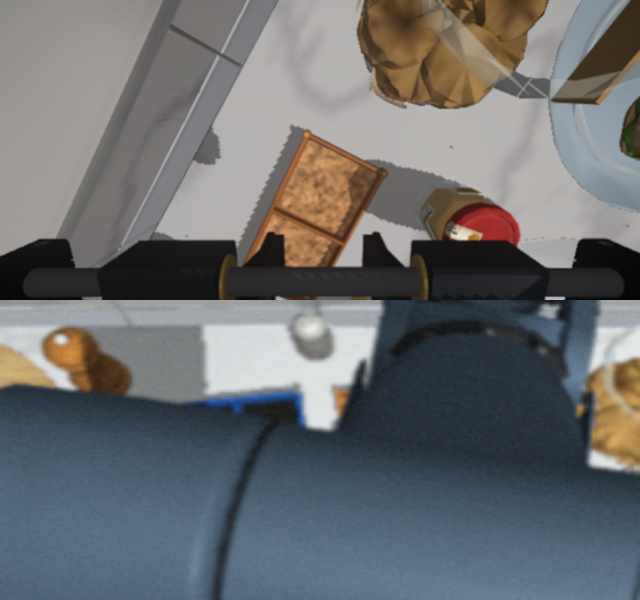

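The honey jar slipped: it is still standing at the front (wrist picture ~(480,215)) and the gripper holds nothing. Measuring where it is now.

```bash
cat >> h.py <<'E'
def blobs(name,lo=.065,hi=.15,minpx=150):
    s=snapshot(name);P=cloud(s);Z=P[...,2]
    n,l,ss,ce=cv2.connectedComponentsWithStats(((Z>lo)&(Z<hi)).astype(np.uint8))
    for i in range(1,n):
        if ss[i,4]>minpx:
            q=P[l==i];t=q[q[:,2]>np.percentile(q[:,2],90)-.006]
            print(name,ce[i].round(),ss[i,4],np.median(t[:,2]).round(3),((t.min(0)+t.max(0))/2)[:2].round(4),np.ptp(t,axis=0)[:2].round(3))
    return s,P
E
python3 - <<'E'
from h import *
s,P=blobs('wrist')
hsv=cv2.cvtColor(s['frame'],cv2.COLOR_RGB2HSV)
m=cv2.inRange(hsv,(170,120,60),(180,255,255))|cv2.inRange(hsv,(0,190,60),(4,255,255))
m[:, :420]=0;m[260:]=0
q=P[(m>0)];q=q[~np.isnan(q[:,0])];print(len(q),q.min(0),q.max(0),np.median(q,0))
t=q[q[:,2]>.08];A=np.c_[t[:,:2],np.ones(len(t))];print('tilt',np.linalg.lstsq(A,t[:,2],rcond=None)[0])
b=P[205:212,425:440].reshape(-1,3);print('jar side',np.nanmin(P[190:260,418:525,2]))
E
```

```text
wrist [139. 124.] 12269 0.118 [0.801 0.012] [0.005 0.174]
wrist [611.  43.] 2983 0.124 [ 0.5824 -0.1847] [0.006 0.029]
wrist [578.  98.] 336 0.127 [ 0.5807 -0.1569] [0.005 0.008]
wrist [474. 222.] 2742 0.087 [ 0.5539 -0.0592] [0.052 0.044]
808 [ 0.53078253 -0.07961465  0.08518454] [ 0.65268285 -0.03953409  0.22666971] [ 0.55426074 -0.06509347  0.08749725]
tilt [ 0.1419327  -0.05719354  0.00508362]
jar side -0.0013944983933755761
```

The jar stands untouched; the fingers had not finished closing before the lift. Going back, with a longer close this time.

Call:
{"method": "arm_command", "body": {"series": [{"claw":1,"slide":[0,0,0.03],"dr":[0,0,0.1]},{"claw":1,"slide":[-0.02,-0.008,0.05],"dr":[0,0,0.2]},{"claw":1,"slide":[-0.045,-0.018,0.05],"dr":[0,0,0.32]},{"claw":1,"slide":[-0.07,-0.03,0.05],"dr":[0,0,0.44]},{"claw":1,"slide":[-0.09,-0.04,0.05],"dr":[0,0,0.56]},{"claw":1,"slide":[-0.105,-0.046,0.05],"dr":[0,0,0.67]},{"claw":1,"slide":[-0.111,-0.048,0.05],"dr":[0,0,0.75]},{"claw":1,"slide":[-0.111,-0.048,0.05],"dr":[0,0,0.75]},{"claw":1,"slide":[-0.111,-0.048,0.05],"dr":[0,0,0.75]}]}}

```text
time: 5.18
ee_pos: [0.5521, -0.0554, 0.1595]
tcp_rot: [0.0, -0.614, 0.789, -0.0]
force: [-0.2, 0.9, -0.8]
gripper_width: 0.986
```

Run:
```python
from h import *
st=state();print(st['ee_pos'],st['gripper_width'])
s,P=blobs('wrist');save(s,'w3')
```

```text
[ 0.55212489 -0.0553706   0.15945984] 0.986165231497733
wrist [24. 17.] 1619 0.088 [0.7508 0.1423] [0.018 0.026]
wrist [485. 126.] 1297 0.129 [ 0.5821 -0.1868] [0.006 0.068]
wrist [323. 195.] 2967 0.087 [ 0.5514 -0.0538] [0.055 0.055]
wrist [180. 224.] 2326 0.106 [0.5583 0.0812] [0.04  0.039]
wrist [ 27. 239.] 738 0.1 [0.5793 0.2283] [0.01  0.021]
```

Call:
{"method": "arm_command", "body": {"series": [{"claw":1,"slide":[0,0.001,-0.03],"dr":[0,0,0]},{"claw":1,"slide":[0,0.001,-0.06],"dr":[0,0,0]},{"claw":1,"slide":[0,0.001,-0.09],"dr":[0,0,0]},{"claw":1,"slide":[0,0.001,-0.12],"dr":[0,0,0]},{"claw":0.5,"slide":[0,0.001,-0.12],"dr":[0,0,0]},{"claw":0.3,"slide":[0,0.001,-0.12],"dr":[0,0,0]},{"claw":0.3,"slide":[0,0.001,-0.12],"dr":[0,0,0]},{"claw":0.3,"slide":[0,0.001,-0.12],"dr":[0,0,0]},{"claw":0.3,"slide":[0,0.001,-0.12],"dr":[0,0,0]},{"claw":0.3,"slide":[0,0.001,-0.12],"dr":[0,0,0]},{"claw":0.3,"slide":[0,0.001,-0.12],"dr":[0,0,0]},{"claw":0.3,"slide":[0,0.001,-0.12],"dr":[0,0,0]}], "grip_force": 40}}

```text
time: 6.23
ee_pos: [0.5542, -0.0547, 0.0407]
tcp_rot: [0.001, -0.615, 0.789, -0.002]
force: [-0.7, -1.2, 6.0]
gripper_width: 0.63
```

Call:
{"method": "arm_command", "body": {"series": [{"claw":0.3,"slide":[0,0,0.005],"dr":[0,0,0]},{"claw":0.3,"slide":[0,0,0.01],"dr":[0,0,0]},{"claw":0.3,"slide":[0,0,0.02],"dr":[0,0,0]},{"claw":0.3,"slide":[0,0,0.02],"dr":[0,0,0]}]}}

```text
time: 6.57
ee_pos: [0.5537, -0.0541, 0.0605]
tcp_rot: [0.001, -0.615, 0.789, -0.001]
force: [0.5, -0.2, -4.4]
gripper_width: 0.632
```

Force is now -4 N at width 0.63, so the jar is held. Carrying it.

Call:
{"method": "arm_command", "body": {"series": [{"claw":0.3,"slide":[0,0,0.025],"dr":[0,0,0]},{"claw":0.3,"slide":[0,0,0.05],"dr":[0,0,-0.1]},{"claw":0.3,"slide":[0.01,0.005,0.05],"dr":[0,0,-0.2]},{"claw":0.3,"slide":[0.025,0.01,0.05],"dr":[0,0,-0.3]},{"claw":0.3,"slide":[0.045,0.018,0.05],"dr":[0,0,-0.4]},{"claw":0.3,"slide":[0.065,0.027,0.05],"dr":[0,0,-0.5]},{"claw":0.3,"slide":[0.085,0.036,0.05],"dr":[0,0,-0.6]},{"claw":0.3,"slide":[0.1,0.043,0.05],"dr":[0,0,-0.7]},{"claw":0.3,"slide":[0.11,0.047,0.05],"dr":[0,0,-0.75]},{"claw":0.3,"slide":[0.11,0.047,0.05],"dr":[0,0,-0.75]},{"claw":0.3,"slide":[0.11,0.047,0.05],"dr":[0,0,-0.75]}]}}

```text
time: 7.48
ee_pos: [0.6621, -0.0066, 0.1083]
tcp_rot: [-0.001, -0.284, 0.959, 0.0]
force: [-0.3, -0.2, -3.5]
gripper_width: 0.628
```

Run:
```python
from h import *
st=state();print(st['ee_pos'],st['force'],st['gripper_width'])
s,P=blobs('wrist',.1,.2);save(s,'w4')
```

```text
[ 0.66211389 -0.00664393  0.10831123] [-0.33349284 -0.1897573  -3.47278869] 0.6284774859657715
wrist [ 71. 104.] 33012 0.171 [0.8045 0.0027] [0.049 0.139]
wrist [542.  57.] 8221 0.179 [ 0.6513 -0.1321] [0.089 0.042]
wrist [324. 236.] 8722 0.179 [ 0.6674 -0.0136] [0.067 0.045]
wrist [252. 308.] 444 0.198 [0.6847 0.0153] [0.011 0.014]
wrist [324. 298.] 186 0.156 [0.6469 0.0161] [0.022 0.015]
wrist [394. 308.] 442 0.198 [ 0.6339 -0.0182] [0.011 0.013]
```

View pics/w4.png

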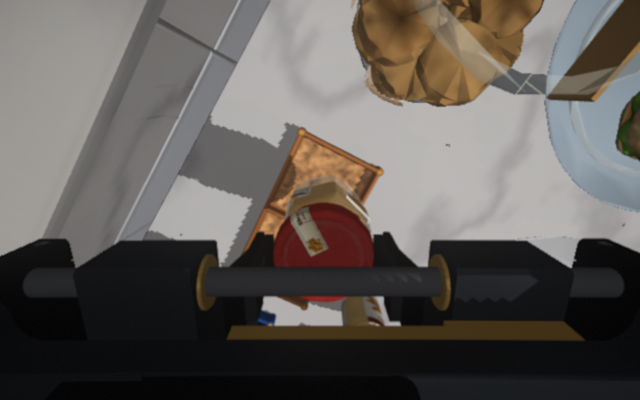

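The honey jar is in the jaws above the right brown bay, with its red lid at (324,240). The lid reads higher than I expected, so I'm checking tilt before lowering.

Run:
```python
from h import *
s=snapshot('wrist');P=cloud(s);print(state()['ee_pos'])
def pl(q):
    q=q[~np.isnan(q[:,0])]
    for _ in range(3):
        c=q.mean(0);n=np.linalg.svd(q-c)[2][2];r=abs((q-c)@n);q=q[r<np.median(r)*3+.0005]
    print('c',c.round(4),'n',n.round(3),'tiltdeg',np.degrees(np.arccos(abs(n[2]))).round(1),np.median(r).round(4))
hsv=cv2.cvtColor(s['frame'],cv2.COLOR_RGB2HSV)
m=(cv2.inRange(hsv,(170,120,40),(180,255,255))|cv2.inRange(hsv,(0,170,40),(5,255,255)));m[:205]=0;m[268:]=0;m[:,:270]=0;m[:,378:]=0
pl(P[m>0])
for v in (185,195,200,205,210,220,235,250): print(v,P[v,324].round(3),P[v,300].round(3),P[v,350].round(3))
print('back lid', [P[v,324].round(3).tolist() for v in (290,296,300)])
```

```text
[ 0.66119757 -0.0070549   0.10840446]
c [ 0.663  -0.0114  0.1552] n [0.009 0.008 1.   ] tiltdeg 0.7 0.0005
185 [ 0.674 -0.027  0.1  ] [ 0.686 -0.013  0.078] [ 0.64  -0.023  0.005]
195 [ 0.674 -0.027  0.127] [ 0.685 -0.015  0.111] [ 0.655 -0.031  0.098]
200 [ 0.673 -0.026  0.133] [ 0.684 -0.016  0.123] [ 0.656 -0.031  0.114]
205 [ 0.674 -0.027  0.149] [ 0.684 -0.015  0.132] [ 0.658 -0.031  0.129]
210 [ 0.674 -0.026  0.155] [ 0.684 -0.018  0.149] [ 0.66  -0.032  0.145]
220 [ 0.671 -0.022  0.155] [ 0.682 -0.015  0.155] [ 0.66  -0.029  0.155]
235 [ 0.666 -0.014  0.154] [ 0.677 -0.008  0.155] [ 0.655 -0.022  0.155]
250 [ 0.662 -0.008  0.155] [ 0.672 -0.001  0.155] [ 0.65  -0.015  0.155]
back lid [[0.676, -0.029, 0.237], [0.646, 0.016, 0.155], [0.645, 0.018, 0.155]]
```

The jar is upright (0.7°) with the lid at 0.155, so the underside is at 0.069 and its axis near (0.660, -0.005). Lowering and releasing.

Call:
{"method": "arm_command", "body": {"series": [{"claw":0.3,"slide":[0.003,0,-0.015],"dr":[0,0,0]},{"claw":0.3,"slide":[0.003,0,-0.03],"dr":[0,0,0]},{"claw":0.3,"slide":[0.003,0,-0.045],"dr":[0,0,0]},{"claw":0.3,"slide":[0.003,0,-0.055],"dr":[0,0,0]},{"claw":0.3,"slide":[0.003,0,-0.06],"dr":[0,0,0]},{"claw":0.3,"slide":[0.003,0,-0.064],"dr":[0,0,0]},{"claw":0.3,"slide":[0.003,0,-0.064],"dr":[0,0,0]}]}}

```text
time: 8.17
ee_pos: [0.6657, -0.0073, 0.0452]
tcp_rot: [-0.0, -0.283, 0.959, -0.0]
force: [0.5, 0.2, -3.2]
gripper_width: 0.627
```

Call:
{"method": "arm_command", "body": {"series": [{"claw":0.75,"slide":[0,0,0],"dr":[0,0,0]},{"claw":1,"slide":[0,0,0],"dr":[0,0,0]},{"claw":1,"slide":[0,0,0],"dr":[0,0,0]},{"claw":1,"slide":[0,0,0],"dr":[0,0,0]},{"claw":1,"slide":[0,0,0],"dr":[0,0,0]},{"claw":1,"slide":[0,0,0.03],"dr":[0,0,0]},{"claw":1,"slide":[0,0,0.06],"dr":[0,0,0]},{"claw":1,"slide":[0,0,0.1],"dr":[0,0,0]},{"claw":1,"slide":[0,0,0.12],"dr":[0,0,0]}]}}

```text
time: 8.92
ee_pos: [0.6683, -0.0073, 0.1698]
tcp_rot: [0.003, -0.283, 0.959, -0.002]
force: [0.8, -0.1, 0.0]
gripper_width: 0.996
```

Call:
{"method": "arm_command", "body": {"series": [{"claw":0.85,"slide":[-0.01,0.01,0.01],"dr":[0,0,0.1]},{"claw":0.75,"slide":[-0.03,0.025,0.02],"dr":[0,0,0.22]},{"claw":0.75,"slide":[-0.05,0.04,0.02],"dr":[0,0,0.34]},{"claw":0.75,"slide":[-0.07,0.057,0.02],"dr":[0,0,0.46]},{"claw":0.75,"slide":[-0.09,0.073,0.02],"dr":[0,0,0.58]},{"claw":0.75,"slide":[-0.103,0.084,0.02],"dr":[0,0,0.7]},{"claw":0.75,"slide":[-0.108,0.088,0.02],"dr":[0,0,0.82]},{"claw":0.75,"slide":[-0.108,0.088,0.02],"dr":[0,0,0.82]},{"claw":0.75,"slide":[-0.108,0.088,0.02],"dr":[0,0,0.82]}]}}

```text
time: 9.67
ee_pos: [0.5582, 0.0812, 0.1855]
tcp_rot: [0.0, -0.641, 0.767, -0.001]
force: [-0.1, -0.2, -0.3]
gripper_width: 0.75
```

Run:
```python
from h import *
st=state();print(st['ee_pos'],st['gripper_width'])
s,P=blobs('wrist');save(s,'w5')
blobs('wrist',.03,.064,60)
```

```text
[0.55821977 0.08118953 0.18547208] 0.7501912488072107
wrist [398.  57.] 3767 0.092 [ 0.6638 -0.0042] [0.056 0.055]
wrist [13. 81.] 1087 0.087 [0.7068 0.3475] [0.029 0.018]
wrist [613. 117.] 675 0.127 [ 0.5812 -0.1649] [0.004 0.025]
wrist [ 20. 203.] 4046 0.085 [0.6063 0.3903] [0.114 0.061]
wrist [325. 190.] 1659 0.107 [0.5581 0.081 ] [0.04 0.04]
wrist [173. 214.] 3250 0.1 [0.5596 0.2369] [0.051 0.056]
wrist [228.   9.] 668 0.058 [0.7433 0.1469] [0.01  0.028]
wrist [558.  47.] 11141 0.059 [ 0.6524 -0.1736] [0.089 0.111]
wrist [369.  77.] 294 0.06 [0.6587 0.0134] [0.05  0.023]
wrist [42. 83.] 1933 0.059 [0.7108 0.3518] [0.044 0.032]
wrist [324. 166.] 155 0.06 [0.5722 0.0797] [0.013 0.036]
wrist [203. 195.] 532 0.059 [0.561  0.2259] [0.052 0.038]
wrist [258. 201.] 568 0.058 [0.5471 0.1584] [0.005 0.063]
wrist [593. 220.] 2577 0.044 [ 0.4517 -0.2195] [0.057 0.069]
wrist [636. 218.] 232 0.034 [ 0.4465 -0.2723] [0.053 0.011]
```

View pics/w5.png

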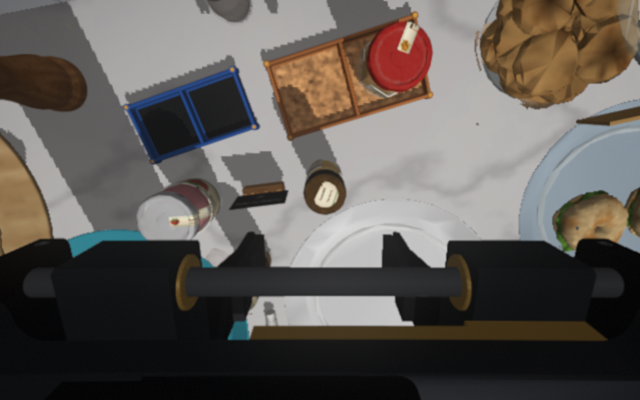

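Honey stands flat in the right brown bay (lid at (400,55), height 0.092) and the jaws are centred over cinnamon (325,190). Narrowing the jaws a bit to clear the price block, then descending.

Call:
{"method": "arm_command", "body": {"series": [{"claw":0.65,"slide":[0,0,-0.02],"dr":[0,0,0]},{"claw":0.65,"slide":[0,0,-0.05],"dr":[0,0,0]},{"claw":0.65,"slide":[0,0,-0.08],"dr":[0,0,0]},{"claw":0.65,"slide":[0,0,-0.11],"dr":[0,0,0]},{"claw":0.65,"slide":[0,0,-0.13],"dr":[0,0,0]},{"claw":0.65,"slide":[0,0,-0.14],"dr":[0,0,0]},{"claw":0.2,"slide":[0,0,-0.14],"dr":[0,0,0]},{"claw":0.2,"slide":[0,0,-0.14],"dr":[0,0,0]},{"claw":0.2,"slide":[0,0,-0.14],"dr":[0,0,0]},{"claw":0.2,"slide":[0,0,-0.14],"dr":[0,0,0]},{"claw":0.2,"slide":[0,0,-0.14],"dr":[0,0,0]},{"claw":0.2,"slide":[0,0,-0.14],"dr":[0,0,0]}], "grip_force": 20}}

```text
time: 10.77
ee_pos: [0.5591, 0.0809, 0.0464]
tcp_rot: [0.001, -0.642, 0.767, -0.001]
force: [0.0, -0.1, 2.9]
gripper_width: 0.458
```

Call:
{"method": "arm_command", "body": {"series": [{"claw":0.2,"slide":[0,0,0],"dr":[0,0,0]},{"claw":0.2,"slide":[0,0,0],"dr":[0,0,0]},{"claw":0.2,"slide":[0,0,0.005],"dr":[0,0,0]},{"claw":0.2,"slide":[0,0,0.02],"dr":[0,0,0]},{"claw":0.2,"slide":[0,0,0.02],"dr":[0,0,0]}]}}

```text
time: 11.18
ee_pos: [0.559, 0.0811, 0.0667]
tcp_rot: [0.001, -0.642, 0.767, -0.001]
force: [0.6, 0.2, -1.1]
gripper_width: 0.463
```

Cinnamon is held. Carrying it to the right blue bay at (0.656, 0.184).

Call:
{"method": "arm_command", "body": {"series": [{"claw":0.2,"slide":[0,0,0.025],"dr":[0,0,0]},{"claw":0.2,"slide":[0,0,0.055],"dr":[0,0,0]},{"claw":0.2,"slide":[0.003,0.003,0.085],"dr":[0,0,0]},{"claw":0.2,"slide":[0.013,0.013,0.1],"dr":[0,0,0]},{"claw":0.2,"slide":[0.03,0.03,0.1],"dr":[0,0,0]},{"claw":0.2,"slide":[0.05,0.05,0.1],"dr":[0,0,0]},{"claw":0.2,"slide":[0.07,0.072,0.1],"dr":[0,0,0]},{"claw":0.2,"slide":[0.087,0.092,0.1],"dr":[0,0,0]},{"claw":0.2,"slide":[0.097,0.103,0.09],"dr":[0,0,0]},{"claw":0.2,"slide":[0.097,0.103,0.06],"dr":[0,0,0]},{"claw":0.2,"slide":[0.097,0.103,0.04],"dr":[0,0,0]},{"claw":0.2,"slide":[0.097,0.103,0.04],"dr":[0,0,0]}]}}

```text
time: 12.18
ee_pos: [0.65, 0.1839, 0.0988]
tcp_rot: [-0.005, -0.642, 0.766, 0.003]
force: [-1.5, 0.2, -2.6]
gripper_width: 0.465
```

Run:
```python
from h import *
st=state();print(st['ee_pos'],st['force'],st['gripper_width'])
s,P=blobs('wrist',.09,.17);save(s,'w6')
```

```text
[0.6499599  0.18394246 0.09881498] [-1.454189    0.1832964  -2.61058986] 0.4647230902899663
wrist [55. 10.] 2605 0.163 [0.7812 0.2779] [0.002 0.024]
wrist [357.  44.] 388 0.091 [0.758  0.1456] [0.017 0.017]
wrist [601. 151.] 5369 0.092 [ 0.664  -0.0017] [0.055 0.053]
wrist [ 35. 183.] 5835 0.133 [0.71   0.3505] [0.042 0.028]
wrist [324. 238.] 5685 0.159 [0.6579 0.1839] [0.024 0.06 ]
wrist [287. 318.] 484 0.1 [0.5776 0.2283] [0.013 0.03 ]
```

View pics/w6.png

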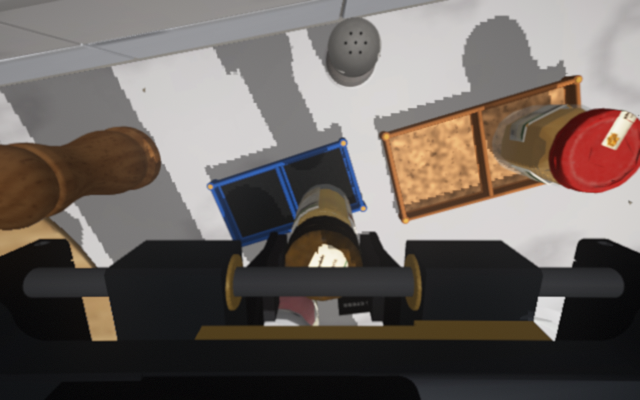

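Cinnamon hangs upright above the right blue bay (bay at (320,175)). The arm was still settling by about 5 mm in x. Lowering to just above the floor to check.

Call:
{"method": "arm_command", "body": {"series": [{"claw":0.2,"slide":[0,0,-0.015],"dr":[0,0,0]},{"claw":0.2,"slide":[0,0,-0.03],"dr":[0,0,0]},{"claw":0.2,"slide":[0,0,-0.04],"dr":[0,0,0]},{"claw":0.2,"slide":[0,0,-0.048],"dr":[0,0,0]},{"claw":0.2,"slide":[0,0,-0.052],"dr":[0,0,0]},{"claw":0.2,"slide":[0,0,-0.052],"dr":[0,0,0]},{"claw":0.2,"slide":[0,0,-0.052],"dr":[0,0,0]}]}}

```text
time: 12.82
ee_pos: [0.6553, 0.184, 0.0535]
tcp_rot: [0.0, -0.642, 0.767, -0.0]
force: [0.0, -0.2, -1.1]
gripper_width: 0.462
```

Call:
{"method": "arm_command", "body": {"series": [{"claw":0.2,"slide":[0,0,-0.003],"dr":[0,0,0]},{"claw":0.2,"slide":[0,0,-0.003],"dr":[0,0,0]},{"claw":0.55,"slide":[0,0,-0.003],"dr":[0,0,0]},{"claw":0.65,"slide":[0,0,-0.003],"dr":[0,0,0]},{"claw":0.65,"slide":[0,0,-0.003],"dr":[0,0,0]},{"claw":0.65,"slide":[0,0,-0.003],"dr":[0,0,0]},{"claw":0.65,"slide":[0,0,0.02],"dr":[0,0,0]},{"claw":0.65,"slide":[0,0,0.05],"dr":[0,0,0]},{"claw":0.65,"slide":[0,0,0.08],"dr":[0,0,0]},{"claw":0.65,"slide":[0,0,0.11],"dr":[0,0,0]},{"claw":0.65,"slide":[0,0,0.11],"dr":[0,0,0]}]}}

```text
time: 13.73
ee_pos: [0.6598, 0.1848, 0.1707]
tcp_rot: [0.006, -0.642, 0.767, -0.004]
force: [1.0, 0.7, 0.7]
gripper_width: 0.647
```

Call:
{"method": "arm_command", "body": {"series": [{"claw":0.75,"slide":[-0.005,0,0.02],"dr":[0,0,-0.08]},{"claw":0.85,"slide":[-0.02,0.01,0.03],"dr":[0,0,-0.2]},{"claw":0.85,"slide":[-0.04,0.02,0.03],"dr":[0,0,-0.32]},{"claw":0.85,"slide":[-0.06,0.03,0.03],"dr":[0,0,-0.44]},{"claw":0.85,"slide":[-0.08,0.042,0.03],"dr":[0,0,-0.56]},{"claw":0.85,"slide":[-0.093,0.049,0.03],"dr":[0,0,-0.65]},{"claw":0.85,"slide":[-0.098,0.052,0.03],"dr":[0,0,-0.65]},{"claw":0.85,"slide":[-0.098,0.052,0.03],"dr":[0,0,-0.65]},{"claw":0.85,"slide":[-0.098,0.052,0.03],"dr":[0,0,-0.65]}]}}

```text
time: 14.48
ee_pos: [0.5576, 0.236, 0.1931]
tcp_rot: [0.001, -0.365, 0.931, -0.0]
force: [1.0, -0.4, -0.8]
gripper_width: 0.853
```

Run:
```python
from h import *
st=state();print(st['ee_pos'],st['joints'],st['gripper_width'])
s,P=blobs('wrist');save(s,'w7')
```

```text
[0.5576083  0.23597647 0.19312226] [ 2.16231799e-01  4.89280303e-01  1.47332000e+00 -4.83160844e-04
  1.17768913e+00  2.61101247e+00] 0.8530814196336655
wrist [52. 75.] 11011 0.128 [0.8006 0.3113] [0.006 0.121]
wrist [283.  76.] 2028 0.111 [0.6534 0.1851] [0.04 0.04]
wrist [635. 157.] 179 0.129 [0.3872 0.0328] [0.015 0.012]
wrist [121. 207.] 9205 0.137 [0.7119 0.3597] [0.042 0.043]
wrist [324. 187.] 2919 0.1 [0.5567 0.2371] [0.055 0.056]
wrist [419. 214.] 1769 0.097 [0.4642 0.1912] [0.042 0.042]
wrist [626. 233.] 665 0.092 [0.2872 0.0606] [0.006 0.021]
wrist [244. 322.] 1227 0.1 [0.5206 0.4276] [0.028 0.008]
```

View pics/w7.png

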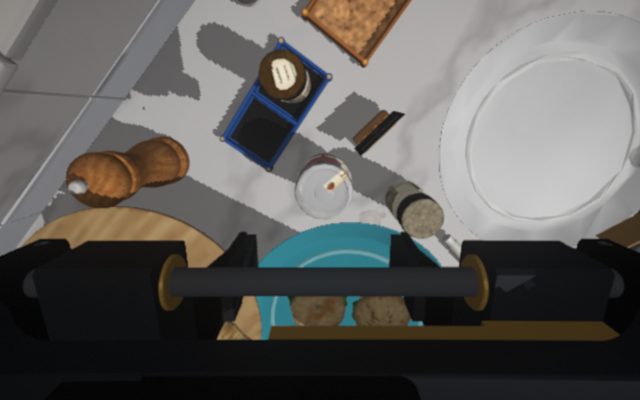

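Cinnamon stands in the right blue bay (285,75), and the jaws are centred over the jam jar (324,187). Descending to grasp.

Call:
{"method": "arm_command", "body": {"series": [{"claw":0.85,"slide":[0,0.001,-0.03],"dr":[0,0,0]},{"claw":0.85,"slide":[0,0.001,-0.06],"dr":[0,0,0]},{"claw":0.85,"slide":[0,0.001,-0.09],"dr":[0,0,0]},{"claw":0.85,"slide":[0,0.001,-0.12],"dr":[0,0,0]},{"claw":0.85,"slide":[0,0.001,-0.14],"dr":[0,0,0]},{"claw":0.85,"slide":[0,0.001,-0.147],"dr":[0,0,0]},{"claw":0.4,"slide":[0,0.001,-0.147],"dr":[0,0,0]},{"claw":0.3,"slide":[0,0.001,-0.147],"dr":[0,0,0]},{"claw":0.3,"slide":[0,0.001,-0.147],"dr":[0,0,0]},{"claw":0.3,"slide":[0,0.001,-0.147],"dr":[0,0,0]},{"claw":0.3,"slide":[0,0.001,-0.147],"dr":[0,0,0]},{"claw":0.3,"slide":[0,0.001,-0.147],"dr":[0,0,0]}], "grip_force": 45}}

```text
time: 15.53
ee_pos: [0.558, 0.2371, 0.0476]
tcp_rot: [0.001, -0.364, 0.931, -0.0]
force: [-0.8, -0.5, 5.3]
gripper_width: 0.643
```

Call:
{"method": "arm_command", "body": {"series": [{"claw":0.3,"slide":[0,0,0],"dr":[0,0,0]},{"claw":0.3,"slide":[0,0,0],"dr":[0,0,0]},{"claw":0.3,"slide":[0,0,0.005],"dr":[0,0,0]},{"claw":0.3,"slide":[0,0,0.02],"dr":[0,0,0]},{"claw":0.3,"slide":[0,0,0.02],"dr":[0,0,0]}]}}

```text
time: 15.95
ee_pos: [0.5574, 0.2375, 0.0672]
tcp_rot: [0.001, -0.364, 0.931, 0.0]
force: [0.7, 0.5, -4.7]
gripper_width: 0.639
```

Jam is held (-4.7 N). Lifting it over the others to the left brown bay at (0.655, 0.075).

Call:
{"method": "arm_command", "body": {"series": [{"claw":0.3,"slide":[0,0,0.02],"dr":[0,0,0]},{"claw":0.3,"slide":[0,0,0.05],"dr":[0,0,0]},{"claw":0.3,"slide":[0,0,0.08],"dr":[0,0,0]},{"claw":0.3,"slide":[0,0,0.105],"dr":[0,0,0]},{"claw":0.3,"slide":[0.008,-0.012,0.115],"dr":[0,0,-0.03]},{"claw":0.3,"slide":[0.022,-0.034,0.115],"dr":[0,0,-0.06]},{"claw":0.3,"slide":[0.038,-0.061,0.115],"dr":[0,0,-0.1]},{"claw":0.3,"slide":[0.054,-0.09,0.115],"dr":[0,0,-0.14]},{"claw":0.3,"slide":[0.07,-0.117,0.115],"dr":[0,0,-0.18]},{"claw":0.3,"slide":[0.085,-0.142,0.115],"dr":[0,0,-0.2]},{"claw":0.3,"slide":[0.094,-0.156,0.115],"dr":[0,0,-0.2]},{"claw":0.3,"slide":[0.0975,-0.162,0.115],"dr":[0,0,-0.2]}]}}

```text
time: 16.95
ee_pos: [0.6553, 0.0725, 0.1796]
tcp_rot: [-0.0, -0.268, 0.963, -0.0]
force: [0.8, -0.3, -5.0]
gripper_width: 0.64
```

Call:
{"method": "arm_command", "body": {"series": [{"claw":0.3,"slide":[0,0,0],"dr":[0,0,0]},{"claw":0.3,"slide":[0,0,-0.025],"dr":[0,0,0]},{"claw":0.3,"slide":[0,0,-0.05],"dr":[0,0,0]},{"claw":0.3,"slide":[0,0,-0.075],"dr":[0,0,0]},{"claw":0.3,"slide":[0,0,-0.085],"dr":[0,0,0]},{"claw":0.3,"slide":[0,0,-0.085],"dr":[0,0,0]},{"claw":0.3,"slide":[0,0,-0.085],"dr":[0,0,0]}]}}

```text
time: 17.53
ee_pos: [0.6537, 0.0764, 0.0958]
tcp_rot: [-0.001, -0.27, 0.963, 0.0]
force: [0.8, 0.4, -5.0]
gripper_width: 0.642
```

Run:
```python
from h import *
st=state();print(st['ee_pos'],st['force'],st['gripper_width'],st['joints'][5])
s,P=blobs('wrist',.08,.17);save(s,'w8')
```

```text
[0.65365575 0.07643548 0.09580872] [ 0.77946571  0.44776448 -4.99669437] 0.641672209393271 2.5419424366276884
wrist [ 86. 118.] 20254 0.167 [0.7824 0.0822] [0.006 0.12 ]
wrist [375. 107.] 6257 0.092 [ 0.6637 -0.0041] [0.055 0.055]
wrist [324. 232.] 8978 0.149 [0.6586 0.0721] [0.067 0.047]
wrist [152. 221.] 1499 0.089 [0.7573 0.145 ] [0.029 0.028]
wrist [324. 299.] 420 0.149 [0.6412 0.0967] [0.029 0.018]
wrist [264. 317.] 398 0.102 [0.656  0.1662] [0.015 0.004]
```

View pics/w8.png

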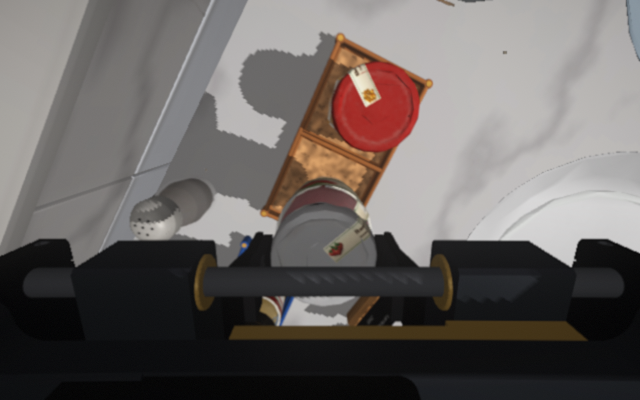

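Jam is upright above the left brown bay (lid at (322,240)). Lowering 44 mm and releasing.

Call:
{"method": "arm_command", "body": {"series": [{"claw":0.3,"slide":[0,-0.001,-0.015],"dr":[0,0,0]},{"claw":0.3,"slide":[0,-0.001,-0.028],"dr":[0,0,0]},{"claw":0.3,"slide":[0,-0.001,-0.038],"dr":[0,0,0]},{"claw":0.3,"slide":[0,-0.001,-0.043],"dr":[0,0,0]},{"claw":0.3,"slide":[0,-0.001,-0.044],"dr":[0,0,0]},{"claw":0.3,"slide":[0,-0.001,-0.044],"dr":[0,0,0]},{"claw":0.3,"slide":[0,-0.001,-0.044],"dr":[0,0,0]}]}}

```text
time: 18.17
ee_pos: [0.6549, 0.074, 0.0523]
tcp_rot: [0.001, -0.269, 0.963, -0.0]
force: [-0.1, 0.4, -5.4]
gripper_width: 0.641
```

Call:
{"method": "arm_command", "body": {"series": [{"claw":0.75,"slide":[0,0,0],"dr":[0,0,0]},{"claw":0.85,"slide":[0,0,0],"dr":[0,0,0]},{"claw":0.85,"slide":[0,0,0],"dr":[0,0,0]},{"claw":0.85,"slide":[0,0,0],"dr":[0,0,0]},{"claw":0.85,"slide":[0,0,0.02],"dr":[0,0,0]},{"claw":0.85,"slide":[0,0,0.05],"dr":[0,0,0]},{"claw":0.85,"slide":[0,0,0.08],"dr":[0,0,0]},{"claw":0.85,"slide":[0,0,0.11],"dr":[0,0,0]},{"claw":0.85,"slide":[0,0,0.14],"dr":[0,0,0]},{"claw":0.85,"slide":[0,0,0.14],"dr":[0,0,0]}]}}

```text
time: 19.0
ee_pos: [0.6596, 0.0739, 0.2003]
tcp_rot: [0.008, -0.269, 0.963, -0.003]
force: [0.8, -0.2, 0.9]
gripper_width: 0.854
```

Jam is released. Heading to cocoa and turning the jaws to lie along x, clear of both domes.

Call:
{"method": "arm_command", "body": {"series": [{"claw":0.75,"slide":[-0.01,0.005,0.02],"dr":[0,0,0.1]},{"claw":0.75,"slide":[-0.025,0.015,0.03],"dr":[0,0,0.22]},{"claw":0.75,"slide":[-0.04,0.025,0.03],"dr":[0,0,0.34]},{"claw":0.75,"slide":[-0.055,0.034,0.03],"dr":[0,0,0.46]},{"claw":0.75,"slide":[-0.07,0.043,0.03],"dr":[0,0,0.58]},{"claw":0.75,"slide":[-0.085,0.052,0.03],"dr":[0,0,0.7]},{"claw":0.75,"slide":[-0.1,0.061,0.03],"dr":[0,0,0.82]},{"claw":0.75,"slide":[-0.115,0.07,0.03],"dr":[0,0,0.94]},{"claw":0.75,"slide":[-0.13,0.08,0.03],"dr":[0,0,1.06]},{"claw":0.75,"slide":[-0.145,0.09,0.03],"dr":[0,0,1.18]},{"claw":0.75,"slide":[-0.16,0.1,0.03],"dr":[0,0,1.3]},{"claw":0.75,"slide":[-0.175,0.108,0.03],"dr":[0,0,1.42]}]}}

```text
time: 20.0
ee_pos: [0.4788, 0.1827, 0.2223]
tcp_rot: [-0.001, 0.833, -0.553, 0.0]
force: [0.5, -0.9, 0.3]
gripper_width: 0.749
```

Call:
{"method": "arm_command", "body": {"series": [{"claw":0.75,"slide":[-0.01,0.005,0],"dr":[0,0,0.12]},{"claw":0.75,"slide":[-0.0155,0.008,0],"dr":[0,0,0.24]},{"claw":0.75,"slide":[-0.0155,0.008,0],"dr":[0,0,0.36]},{"claw":0.75,"slide":[-0.0155,0.008,0],"dr":[0,0,0.48]},{"claw":0.75,"slide":[-0.0155,0.008,0],"dr":[0,0,0.6]},{"claw":0.75,"slide":[-0.0155,0.008,0],"dr":[0,0,0.72]},{"claw":0.75,"slide":[-0.0155,0.008,0],"dr":[0,0,0.84]},{"claw":0.75,"slide":[-0.0155,0.008,0],"dr":[0,0,0.96]},{"claw":0.75,"slide":[-0.0155,0.008,-0.01],"dr":[0,0,1.08]},{"claw":0.75,"slide":[-0.0155,0.008,-0.03],"dr":[0,0,1.18]},{"claw":0.75,"slide":[-0.0155,0.008,-0.04],"dr":[0,0,1.18]},{"claw":0.75,"slide":[-0.0155,0.008,-0.04],"dr":[0,0,1.18]}]}}

```text
time: 21.0
ee_pos: [0.4622, 0.1897, 0.1803]
tcp_rot: [0.0, 1.0, 0.001, -0.002]
force: [0.4, -0.2, -0.6]
gripper_width: 0.751
```

Run:
```python
from h import *
st=state();print(st['ee_pos'],st['tcp_rot'],st['joints'],st['gripper_width'])
s,P=blobs('wrist');save(s,'w9')
```

```text
[0.46221497 0.189727   0.18025525] [ 3.30089807e-04  9.99997085e-01  1.43605515e-03 -1.91284792e-03] [ 1.65491554e-01  3.65158770e-01  1.74155411e+00 -3.07509997e-05
  1.03876193e+00  1.62635088e-01] 0.7510133665998838
wrist [612.  10.] 1103 0.105 [0.6992 0.3429] [0.015 0.012]
wrist [326. 190.] 1783 0.097 [0.4643 0.1917] [0.042 0.043]
wrist [525. 199.] 2652 0.111 [0.6531 0.1856] [0.04  0.039]
wrist [612. 229.] 1120 0.089 [0.7558 0.1493] [0.028 0.025]
```

View pics/w9.png

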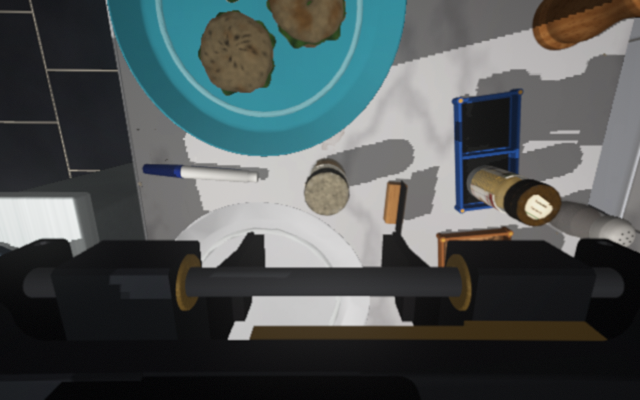

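Cocoa is at (326,190), nearly centred, and the price block (394,203) is clear of the fingers. Descending.

Call:
{"method": "arm_command", "body": {"series": [{"claw":0.75,"slide":[0.002,0.002,-0.03],"dr":[0,0,0]},{"claw":0.75,"slide":[0.002,0.002,-0.06],"dr":[0,0,0]},{"claw":0.75,"slide":[0.002,0.002,-0.09],"dr":[0,0,0]},{"claw":0.75,"slide":[0.002,0.002,-0.115],"dr":[0,0,0]},{"claw":0.75,"slide":[0.002,0.002,-0.13],"dr":[0,0,0]},{"claw":0.75,"slide":[0.002,0.002,-0.134],"dr":[0,0,0]},{"claw":0.3,"slide":[0.002,0.002,-0.134],"dr":[0,0,0]},{"claw":0.2,"slide":[0.002,0.002,-0.134],"dr":[0,0,0]},{"claw":0.2,"slide":[0.002,0.002,-0.134],"dr":[0,0,0]},{"claw":0.2,"slide":[0.002,0.002,-0.134],"dr":[0,0,0]},{"claw":0.2,"slide":[0.002,0.002,-0.134],"dr":[0,0,0]},{"claw":0.2,"slide":[0.002,0.002,-0.134],"dr":[0,0,0]}], "grip_force": 20}}

```text
time: 22.05
ee_pos: [0.4667, 0.1923, 0.0491]
tcp_rot: [-0.0, 1.0, 0.002, 0.001]
force: [-0.6, -0.4, 5.1]
gripper_width: 0.48
```

Call:
{"method": "arm_command", "body": {"series": [{"claw":0.2,"slide":[0,0,0],"dr":[0,0,0]},{"claw":0.2,"slide":[0,0,0],"dr":[0,0,0]},{"claw":0.2,"slide":[0,0,0.005],"dr":[0,0,0]},{"claw":0.2,"slide":[0,0,0.02],"dr":[0,0,0]},{"claw":0.2,"slide":[0,0,0.02],"dr":[0,0,0]}]}}

```text
time: 22.47
ee_pos: [0.4671, 0.1923, 0.0697]
tcp_rot: [-0.0, 1.0, 0.002, 0.002]
force: [0.9, 0.6, -0.4]
gripper_width: 0.482
```

Call:
{"method": "arm_command", "body": {"series": [{"claw":0.2,"slide":[0,0,0.02],"dr":[0,0,0]},{"claw":0.2,"slide":[0,0,0.05],"dr":[0,0,0]},{"claw":0.2,"slide":[0,0,0.08],"dr":[0,0,0]},{"claw":0.2,"slide":[0.008,0.002,0.105],"dr":[0,0,0.02]},{"claw":0.2,"slide":[0.028,0.008,0.11],"dr":[0,0,0.05]},{"claw":0.2,"slide":[0.054,0.016,0.11],"dr":[0,0,0.08]},{"claw":0.2,"slide":[0.083,0.026,0.11],"dr":[0,0,0.11]},{"claw":0.2,"slide":[0.112,0.035,0.11],"dr":[0,0,0.13]},{"claw":0.2,"slide":[0.14,0.044,0.11],"dr":[0,0,0.13]},{"claw":0.2,"slide":[0.162,0.051,0.11],"dr":[0,0,0.13]},{"claw":0.2,"slide":[0.175,0.055,0.11],"dr":[0,0,0.13]},{"claw":0.2,"slide":[0.18,0.056,0.11],"dr":[0,0,0.13]}]}}

```text
time: 23.47
ee_pos: [0.6477, 0.2485, 0.1766]
tcp_rot: [-0.0, 0.998, 0.066, 0.0]
force: [-0.1, 0.1, -2.2]
gripper_width: 0.481
```

Call:
{"method": "arm_command", "body": {"series": [{"claw":0.2,"slide":[0,0,0],"dr":[0,0,0]},{"claw":0.2,"slide":[0,0,-0.025],"dr":[0,0,0]},{"claw":0.2,"slide":[0,0,-0.05],"dr":[0,0,0]},{"claw":0.2,"slide":[0,0,-0.075],"dr":[0,0,0]},{"claw":0.2,"slide":[0,0,-0.085],"dr":[0,0,0]},{"claw":0.2,"slide":[0,0,-0.085],"dr":[0,0,0]},{"claw":0.2,"slide":[0,0,-0.085],"dr":[0,0,0]}]}}

```text
time: 24.05
ee_pos: [0.6451, 0.2479, 0.093]
tcp_rot: [0.0, 0.998, 0.066, -0.001]
force: [1.3, 0.2, -0.4]
gripper_width: 0.487
```

Run:
```python
from h import *
st=state();print(st['ee_pos'],st['force'],st['gripper_width'])
s,P=blobs('wrist',.08,.17);save(s,'w10')
```

```text
[0.64509508 0.24786368 0.09298093] [ 1.32798507  0.17179964 -0.43250479] 0.4866964259726554
wrist [314.  17.] 7824 0.084 [0.6202 0.3786] [0.156 0.035]
wrist [484.  55.] 10019 0.138 [0.7117 0.3606] [0.039 0.038]
wrist [600. 155.] 16485 0.132 [0.7909 0.3058] [0.022 0.063]
wrist [323. 238.] 6308 0.161 [0.6428 0.2566] [0.066 0.018]
wrist [325. 310.] 1600 0.111 [0.6538 0.1937] [0.039 0.024]
wrist [550. 313.] 720 0.119 [0.7999 0.2178] [0.003 0.028]
```

View pics/w10.png

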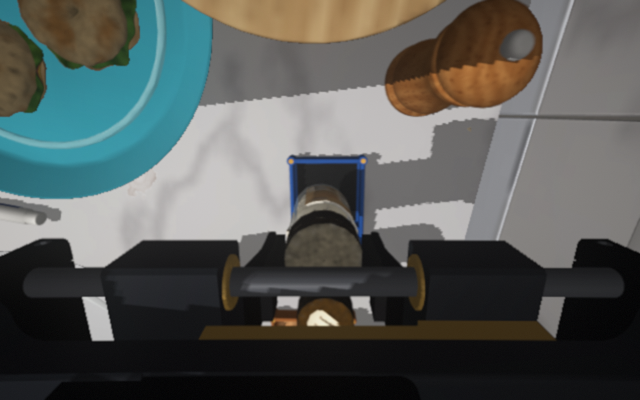

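Cocoa is upright above the left blue bay (cap at (323,240)). Lowering about 40 mm and checking.

Call:
{"method": "arm_command", "body": {"series": [{"claw":0.2,"slide":[0.001,0,-0.015],"dr":[0,0,0]},{"claw":0.2,"slide":[0.001,0,-0.028],"dr":[0,0,0]},{"claw":0.2,"slide":[0.001,0,-0.035],"dr":[0,0,0]},{"claw":0.2,"slide":[0.001,0,-0.039],"dr":[0,0,0]},{"claw":0.2,"slide":[0.001,0,-0.039],"dr":[0,0,0]},{"claw":0.2,"slide":[0.001,0,-0.039],"dr":[0,0,0]}]}}

```text
time: 24.6
ee_pos: [0.6472, 0.2481, 0.0543]
tcp_rot: [-0.0, 0.998, 0.066, 0.0]
force: [0.1, 0.1, -0.7]
gripper_width: 0.48
```

Call:
{"method": "arm_command", "body": {"series": [{"claw":0.2,"slide":[0,0,-0.001],"dr":[0,0,0]},{"claw":0.2,"slide":[0,0,-0.001],"dr":[0,0,0]},{"claw":0.6,"slide":[0,0,-0.001],"dr":[0,0,0]},{"claw":0.75,"slide":[0,0,-0.001],"dr":[0,0,0]},{"claw":0.75,"slide":[0,0,-0.001],"dr":[0,0,0]},{"claw":0.75,"slide":[0,0,-0.001],"dr":[0,0,0]},{"claw":0.75,"slide":[0,0,0.02],"dr":[0,0,0]},{"claw":0.75,"slide":[0,0,0.05],"dr":[0,0,0]},{"claw":0.75,"slide":[0,0,0.08],"dr":[0,0,0]},{"claw":0.75,"slide":[0,0,0.11],"dr":[0,0,0]},{"claw":0.75,"slide":[0,0,0.15],"dr":[0,0,0]},{"claw":0.75,"slide":[0,0,0.19],"dr":[0,0,0]}]}}

```text
time: 25.6
ee_pos: [0.646, 0.2479, 0.245]
tcp_rot: [0.0, 0.998, 0.066, -0.001]
force: [0.4, -0.2, -0.4]
gripper_width: 0.747
```

Call:
{"method": "arm_command", "body": {"series": [{"claw":0.75,"slide":[-0.03,-0.02,0.02],"dr":[0,0,-0.1]},{"claw":0.75,"slide":[-0.06,-0.04,0.04],"dr":[0,0,-0.22]},{"claw":0.75,"slide":[-0.09,-0.06,0.05],"dr":[0,0,-0.34]},{"claw":0.75,"slide":[-0.12,-0.08,0.05],"dr":[0,0,-0.46]},{"claw":0.75,"slide":[-0.14,-0.1,0.05],"dr":[0,0,-0.58]},{"claw":0.75,"slide":[-0.14,-0.12,0.05],"dr":[0,0,-0.7]},{"claw":0.75,"slide":[-0.14,-0.14,0.05],"dr":[0,0,-0.82]},{"claw":0.75,"slide":[-0.14,-0.14,0.05],"dr":[0,0,-0.94]},{"claw":0.75,"slide":[-0.14,-0.14,0.05],"dr":[0,0,-1.06]},{"claw":0.75,"slide":[-0.14,-0.14,0.05],"dr":[0,0,-1.18]},{"claw":0.75,"slide":[-0.14,-0.14,0.05],"dr":[0,0,-1.3]},{"claw":0.75,"slide":[-0.14,-0.14,0.05],"dr":[0,0,-1.4]}]}}

```text
time: 26.6
ee_pos: [0.5067, 0.1079, 0.2942]
tcp_rot: [-0.0, 0.804, -0.594, 0.0]
force: [0.8, 1.7, -0.4]
gripper_width: 0.748
```

Run:
```python
from h import *
st=state();print(st['ee_pos'],st['force'])
s,P=blobs('wrist');save(s,'w11')
blobs('wrist',.03,.064,100)
```

```text
[0.50671659 0.10790162 0.29421895] [ 0.81676471  1.70232797 -0.37531813]
wrist [66. 53.] 15024 0.111 [0.5414 0.4557] [0.096 0.082]
wrist [245.  23.] 1559 0.101 [0.6442 0.2471] [0.042 0.042]
wrist [298.  31.] 1429 0.111 [0.6533 0.1847] [0.04 0.04]
wrist [387.  63.] 2351 0.105 [0.6525 0.0753] [0.056 0.056]
wrist [449.  74.] 2098 0.092 [ 0.6634 -0.0037] [0.055 0.055]
wrist [571. 186.] 246 0.13 [ 0.5823 -0.186 ] [0.006 0.068]
wrist [ 88. 203.] 498 0.148 [0.3951 0.3656] [0.032 0.031]
wrist [320. 317.] 397 0.094 [0.3058 0.055 ] [0.041 0.041]
wrist [611.   9.] 918 0.058 [ 0.8    -0.1814] [0.003 0.053]
wrist [262.  43.] 256 0.061 [0.6399 0.2397] [0.036 0.03 ]
wrist [305.  54.] 123 0.058 [0.6428 0.1784] [0.021 0.03 ]
wrist [423.  81.] 337 0.059 [0.6588 0.0085] [0.05  0.033]
wrist [551. 114.] 6957 0.059 [ 0.6645 -0.1752] [0.115 0.114]
wrist [602. 113.] 513 0.059 [ 0.6776 -0.2219] [0.071 0.022]
wrist [299. 126.] 213 0.059 [0.547  0.1579] [0.005 0.061]
wrist [140. 152.] 2044 0.043 [0.4423 0.3684] [0.067 0.07 ]
wrist [106. 186.] 1654 0.043 [0.3756 0.41  ] [0.065 0.07 ]
wrist [166. 206.] 1809 0.046 [0.3724 0.3202] [0.059 0.056]
```

View pics/w11.png

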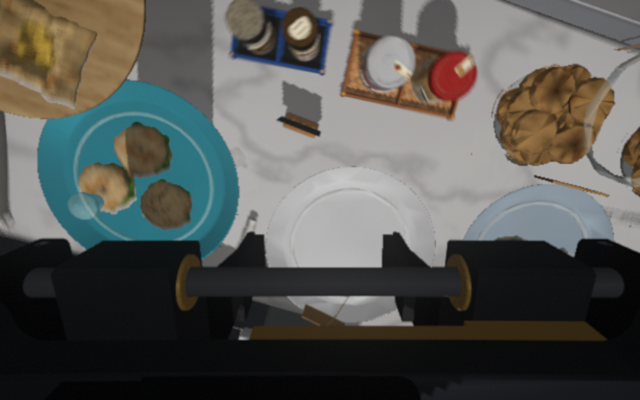

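All four stand in their bays in the picture: cocoa (245,20), cinnamon (300,28), jam (388,60) and honey (452,72). Their tops read +1–2 mm on the expected heights, which is the depth bias seen throughout. The price block has not moved.

```bash
python3 -c "
from h import *
print(state()['time']);print(hand_in())"
```

```text
26.7
the job is handed in; nothing more can be done
None
```

All four condiments are back in their trays, and I handed the job in at 26.7 s of the 96 s allowed. The two jars of spread are in the brown tray (jam left, honey right). The two spice shakers are in the blue tray (cocoa left, cinnamon right).

- **Heights and positions:** In the last wrist view each one stood upright within about 3 mm of its bay centre. Their tops were 1–2 mm above the expected heights, which matches the depth bias I saw throughout.
- **Bystanders:** The price holder was within 1 mm of its place in the last view. The salt shaker and pepper mill also matched their first positions, to 1–3 mm, when last seen, before cocoa was let go; neither showed in the very last view.
- **Gripper:** It ended open and clear of everything, about 0.3 m up.
- **What went wrong:** My first grasp of the honey jar failed because I lifted before the fingers had finished closing. The jar stayed upright and did not move, and a second grasp with a longer close worked.

I checked tilt by a plane fit only on the honey jar while it was held (0.7°). For the finished placements I relied on top height and the pictures.

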